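Clear a ground heel blank from the disc sander into the tote

TASK

The heel blank on the disc sander's table is ground: press it lightly from above with the fingertips, draw it flat and straight back from the disc until it is well clear, then slide it on over the table's front edge so that it drops into the blue tote below. Keep it sliding on the table rather than lifting it, do not scrape its ground edge along the disc or touch the disc yourself, never press so hard that the leather face is marked, and leave the tote and the things standing around where they are.

Things in the scene. Friction and masses are not known exactly. Their poses are not given: they have to be found in the camera images.
- sander: Green bench disc sander, off, fixed on a shimmed plywood board (18 mm thick, 600 x 340 mm), so its height differs by 12 mm from day to day. Frame: origin below the middle of the disc's face, 148 mm below the table's tilt line; +x backwards into the machine, square to the disc, -x towards the tote, y along the disc, z up. Guard and motor behind the disc reach z = 256 mm.
- disc_center (a point): Centre of the upright abrasive disc's face (200 mm across, brown), which is the sander's plane x = 0; it is 5 mm below the table's tilt line, so the disc stands some 95 mm above the table. A green rim guard of radius 113 mm surrounds it from 12 mm behind its face. Axes as the sander's.
- table_edge (a point): Middle of the upper front edge of the aluminium work table, 155 mm from the disc. Axes as the sander's, turned with the table. The table is 300 mm wide (y), 12 mm thick, without a lip; it begins 3 mm from the disc and droops 0 to 2 degrees towards this edge (different each day, staying so in use).
- gauge (a point): Mitre gauge parked at the end of its slot, fixed: this point is the top middle of its upright black head (85 mm along x, 12 mm thick), 33 mm above the table, 137 mm along +y from the table's middle line. Its bar lies flush in the slot; a round scale and a knob stick out behind the head, away from the heel.
- heel_center (a point): Point 8 mm above the underside of the heel blank, at its middle. D-shaped, tan leather on rubber, 100 deep, 96 wide, 16 to 30 mm thick, 0.13 to 0.21 kg. +x to its straight ground edge (50 mm off), 1 to 2 mm from the disc; -x to its round end. Friction on the table 0.4; fingertips grip better. Over 30 N marks it (a touch at 10 mm/s peaks near 20 N); 8 to 14 N from above carries it.
- tote: Blue open tote, loose, 0.55 kg, on the sander's board below the table's front edge: outside 200 (its x) x 170 (its y) x 80 mm high, walls and floor 4 mm. Origin at the middle of its underside, axes about as the sander's. Its near wall is 0 to 20 mm behind the table's edge, under it; it stands up to 50 mm to either side. A smaller trimmed heel lies in it.
- last: Bystander: wooden shoe last, about 250 x 75 x 80 mm; origin at the middle of its underside.
- tin: Bystander: red polish tin, 88 mm across, 30 mm high; origin at the middle of its underside.
- jar: Bystander: amber glass jar, 72 mm across, 100 mm high; origin at the middle of its underside.
Not all that is in view belongs to the job. What is shaped like the part that bears heel_center but green is not meant.

How it is judged (in metres and radians):
On the way:
1. the heel is drawn back at least 30 mm from the disc and lies flat on the table (x of heel_center in the frame of sander below -0.083 m and z of heel_center in the frame of sander between 0.146 and 0.166 m and angle between heel_center's own z axis and vertical below 0.1 rad), for 0.2 s.
At the end, for the whole second after the job is handed in: The heel lies at rest (under 20 mm/s) in the tote: its middle is between the tote's walls and under 75 mm above the tote's underside, below the rim; the tote stands upright (within 0.1 rad) and within 30 mm of where it stood (x of heel_center in the frame of tote between -0.1 and 0.1 m and y of heel_center in the frame of tote between -0.085 and 0.085 m and z of heel_center in the frame of tote between 0 and 0.075 m and linear speed of heel below 0.02 m/s and distance of tote from where it was at the start of the episode below 0.03 m and angle between tote's own z axis and vertical below 0.1 rad); the robot touches nothing.
It fails at once if the fingers press or knock the heel with more than 30 N (contact force between the fingers and heel above 30 N).
It fails at once if the robot touches the abrasive disc (more than 1 N) (contact force between any of the fingers, the arm and disc above 1 N).
It fails at once if the heel is scraped along the disc: moved more than 25 mm while its centre is still within 60 mm of the disc's face (distance of heel_center from where it was at the start of the episode above 0.025 m and x of heel_center in the frame of sander above -0.06 m).
It fails at once if the heel is lifted more than 34 mm off the table (its point 42 mm above the table's tilt line) (z of heel_center in the frame of sander above 0.19 m).
It fails at once if a bystander is moved more than 30 mm (distance of any of last, tin, jar from where it was at the start of the episode above 0.03 m).
It also fails if it takes over 72 s, if anything falls off the work surface, if the arm or the gripper's body presses on something with over 40 N, if the wrist force passes 120 N, or if a joint passes its speed limit or range.

ROBOT

A 6-joint arm with a two-finger parallel gripper is mounted at the origin on the work surface. World frame = base frame: x ahead of the robot, y to its left, z up, the work surface at z = 0. Lengths are in m, angles in degrees, forces in N, time in s.
With the tool pointing down it reaches from about 0.35 to 0.875 m from the base axis. Payload 4.2 kg.
Tool frame: the origin (TCP) lies midway between the tips of the shut fingers; the grasp point (between the pads) lies 19 mm behind it; z points along the fingers, y is the line along which they close (so a half turn about z gives the same grasp; the last joint's range is limited). The gripper opens to 87 mm and grips with 3 to 60 N. Pads are 19 mm wide; open, the fingers measure 117 mm over their backs; the gripper's body (75 mm by 190 mm) begins 51 mm behind the grasp point.
Start: joints at [-52.506, 22.042, 0.453, 0, -68.411, -14.817], TCP at [0.241, -0.577, 0.223] pointing down, gripper open.
Joint ranges: [-179.83, 179.83], [-69.29, 118.12], [-61.27, 80.66], [-181.25, 117.63], [-171.15, -9.14], [-177.46, 177.46]. Speed limits (degrees/s): [159.86, 159.86, 180, 180, 180, 180].

INTERFACE

Orientations are given as [roll, pitch, yaw] about the fixed x, y, z axes, in that order (R = Rz(yaw) Ry(pitch) Rx(roll)).
In Python, from workcell import env gives the robot as it stands. The module is installed in compiled form; this text tells all that it offers. Calls block until the motion is done:
- env.goto(position, orientation): joint-space move of the TCP to a pose.
- env.move_straight(position, rotation=None, rate=0.15, force_limit=None): straight line of the TCP; rotation=None keeps the orientation; rate is the mean speed in m/s. With force_limit (N) it stops when the force on the tool has changed by that much, and returns True; else False.
- env.set_joints(angles): joint-space move.
- env.gripper_to(opening, grasp_force=None): opening from 0.0 (shut) to 1.0 (fully open); grasp_force is the grip in N (None keeps the last); returns when the fingers have stopped.
- env.dwell(seconds).
- env.inverse_kinematics(position, orientation): joint angles nearest the present ones, or None.
- env.read_state(): the state.
- env.grab_frame(name): name is "scene" or "top"; returns a dict with "image" (384x512x3 uint8, blue, green, red), "fx", "fy", "cx", "cy" (pixels), "D" ([k1, k2, p1, p2, k3] as OpenCV has them; the pictures are not rectified), "position" and "orientation" of the camera in the world. Camera axes: x right, y up, looking along -z (the intrinsics and any distortion apply to the point x, -y, -z); pixel columns grow to the right and rows downward; lengths in m; the calibration is good to about 2 mm. A picture is of the moment at which its call begins. There is no depth.
A pose or a line that the arm cannot do raises env.Unreachable and nothing moves.
- env.close_job(): hands the job in; it is judged then, once.
Trained networks look in a picture, given as the dict that the camera call returned (one of the last four; its "shot" number tells which), for a name from the list of things; names that differ only in an ending like _2 or _b are one class to them, and where a whole thing is asked for, a point or a joint stands for the part that bears it (a point fixed in the world has none). Each returns a list of dicts, best first, with "score" (0 to 1); they miss things now and then, are a little off and sometimes report something else, mostly with a low value. They report only what shows in the picture. A call takes as long as a camera call. They do not tell look-alikes from the thing itself.
- env.search_frame(picture, thing): "xyz" ([x, y, z] in m, in world coordinates, good to about 4 mm: the middle of the surface that is visible of it).
- env.trace(picture, thing): "mask" (384x512 bool, what is visible of it).
The state is a dict: "clock": time; "joint_positions": joint angles; "qvel": joint speeds; "joint_torque": joint torques, N m; "position": TCP position; "tool_rot": TCP orientation; "force": force on the tool from outside, world axes, zero at the start; "wrist_torque": the same for the moment, N m; "opening": opening from 0.0 (shut) to 1.0 (fully open); "finger_force": force on a finger pad.
Only numpy, scipy, OpenCV 4.12 (cv2) and the standard library are available. Lean on these libraries where they do the work, as an engineer would, in place of code of your own. Each camera call takes 0.05 s, during which the arm holds its last target. There are 200 camera calls.

## Working session

There is one attempt and no reset: what is moved stays moved. The work goes in short steps, each a Python script; the robot and the scene stay as the last script left them, time stands still between calls to the robot, and variables do not carry over. Pictures are saved under pics/ and viewed, at most 10 in all, crops included, and the job is handed in when it is done.

```bash
mkdir -p pics
python3 - <<'E'
from workcell import env
import cv2, numpy as np
P={}
for c in ("scene","top"):
    p=env.grab_frame(c); cv2.imwrite(f"pics/{c}0.png",p["image"]); P[c]=p
    print(c,p["fx"],p["cx"],p["D"],np.round(p["position"],3),np.round(p["orientation"],2))
    for t in ("sander","disc_center","table_edge","gauge","heel_center","tote","last","tin","jar"):
        try: print(t,[(np.round(d["xyz"],3).tolist(),round(d["score"],2)) for d in env.search_frame(p,t)][:3])
        except Exception as e: print(t,e)
s=env.read_state();print(s["clock"],s["position"],s["tool_rot"],s["force"])
both=np.hstack([P["scene"]["image"],P["top"]["image"]])
E
```

```text
scene 409.77735602395785 253.80311073137915 [-0.11139889  0.          0.          0.          0.        ] [ 1.211 -0.542  1.24 ] [38.29 -0.97 54.86]
sander [([0.638, -0.133, 0.124], 0.57)]
disc_center [([0.634, -0.132, 0.119], 0.97)]
table_edge [([0.623, 0.009, 0.149], 0.97)]
gauge [([0.622, 0.012, 0.149], 0.63), ([0.634, -0.13, 0.121], 0.36)]
heel_center [([0.259, 0.252, 0.014], 0.87), ([0.297, -0.202, 0.017], 0.84), ([0.6, -0.036, 0.166], 0.65)]
tote [([0.508, 0.202, 0.045], 0.67)]
last [([0.625, 0.012, 0.152], 0.71), ([0.624, 0.416, 0.054], 0.59)]
tin [([0.41, 0.36, 0.032], 0.89)]
jar [([0.496, -0.462, 0.082], 0.87)]
top 427.7802408003192 256.3099700368714 [-0.15397397  0.          0.          0.          0.        ] [ 0.292 -0.019  1.397] [  8.72   0.17 -88.33]
sander [([0.532, -0.09, 0.15], 0.55)]
disc_center [([0.536, -0.088, 0.153], 0.9)]
table_edge [([0.539, 0.002, 0.15], 0.89)]
gauge [([0.544, 0.003, 0.144], 0.96), ([0.396, 0.365, 0.032], 0.55)]
heel_center [([0.25, 0.253, 0.015], 0.81), ([0.586, -0.038, 0.163], 0.69)]
tote [([0.521, 0.174, 0.024], 0.75)]
last [([0.597, 0.43, 0.06], 0.59)]
tin [([0.396, 0.365, 0.03], 0.95)]
jar [([0.475, -0.445, 0.098], 0.82)]
1.0 [ 0.24099801 -0.57665146  0.22252773] [ 1.79999419e+02  1.44297878e-03 -1.57322460e+02] [-0.35820575  0.18576018 -0.30280646]
```

View pics/scene0.png

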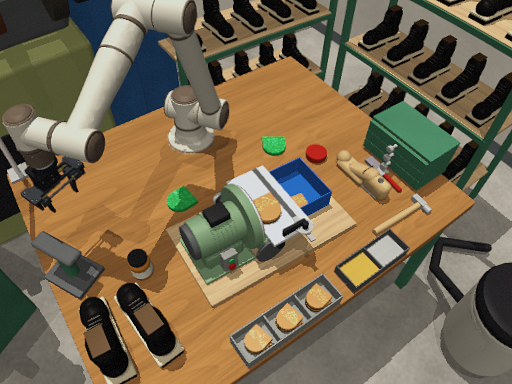

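View pics/top0.png

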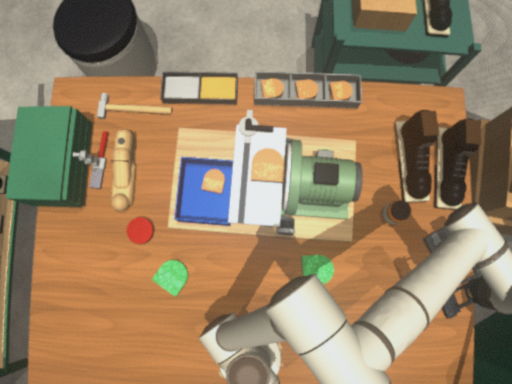

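The top view shows the tan blank on the table at (267,165). Other heel shapes are the trimmed heel in the tote (213,181), green look-alikes (172,277) and (318,267), and tray heels (273,89), (307,90) and (342,91). The blank at (267,165) is the one meant, because it is tan and lies on the table against the disc. I'll confirm it in enlarged crops and take the table corners from them.

Run:
```python
import cv2
a=cv2.imread("pics/top0.png")[110:245,165:315]; b=cv2.imread("pics/scene0.png")[150:260,210:340]
cv2.imwrite("pics/topc.png",cv2.resize(a,None,fx=4,fy=4,interpolation=cv2.INTER_CUBIC))
cv2.imwrite("pics/scenec.png",cv2.resize(b,None,fx=5,fy=5,interpolation=cv2.INTER_CUBIC))
```

```text
(no output)
```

View pics/topc.png

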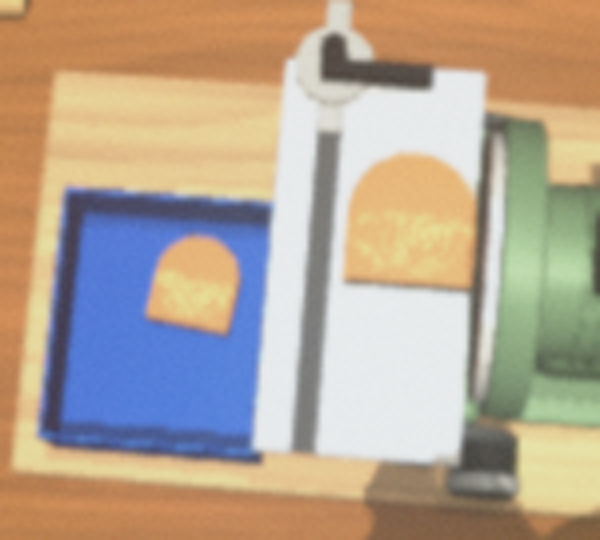

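View pics/scenec.png

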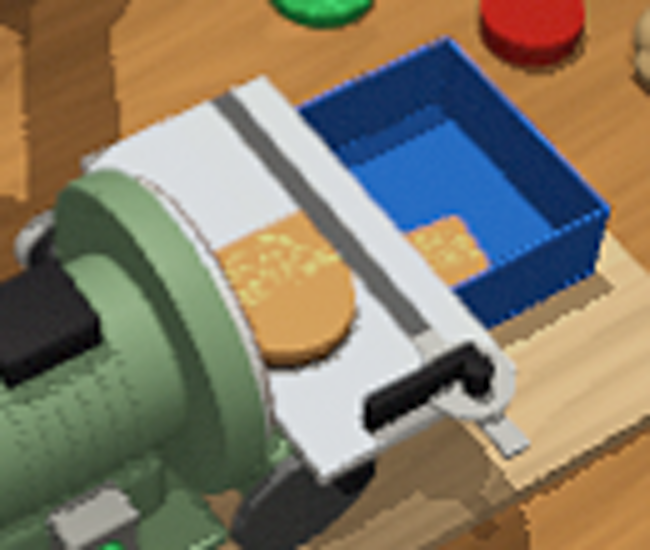

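The crops confirm it: the tan blank lies on the table against the disc, at about crop (410,220) in the top view, and only the trimmed heel is in the tote. The blank is offset sideways from the tote, so I'll fit the geometry from corners seen in both views.

```bash
cat > h.py <<'E'
import numpy as np, cv2
from scipy.spatial.transform import Rotation as R
from scipy.optimize import least_squares
def proj(p,X):
    X=np.atleast_2d(X); r=R.from_euler("xyz",p["orientation"],degrees=True)
    c=r.inv().apply(X-np.array(p["position"]))*[1,-1,-1]
    K=np.array([[p["fx"],0,p["cx"]],[0,p["fy"],p["cy"]],[0,0,1]])
    return cv2.projectPoints(c,np.zeros(3),np.zeros(3),K,np.array(p["D"]))[0][:,0]
E
python3 - <<'E'
from h import *
from workcell import env
T,S=env.grab_frame("top"),env.grab_frame("scene")
t=lambda x,y:np.array([x,y])/4+[164.6,109.6]
s=lambda x,y:np.array([x,y])/5+[209.6,149.6]
# sander frame, x into machine; tilt line taken at x=0
def tab(v,x,y,h=0):
    r=R.from_euler("z",v[3]); d=v[4]
    return r.apply([x,y,x*np.sin(d)+h])+[v[0],v[1],v[2]]
obs=[(-155,-150,T,t(254,450)),(-3,-150,T,t(462,463)),(-3,150,T,t(486,72)),(-155,150,T,t(287,60)),
     (-155,-150,S,s(265,77)),(-3,150,S,s(325,480))]
f=lambda v:np.concatenate([proj(p,tab(v,x/1e3,y/1e3))[0]-o for x,y,p,o in obs]+[[ (v[4]-.017)*30 ]])
q=least_squares(f,[.58,-.09,.166,np.radians(-90),.017],loss="soft_l1");v=q.x
print("sander x y ztilt yaw droop",v.round(4),np.degrees(v[3:]),"res",f(v).round(1))
def tri(a,b):
    g=lambda X:np.r_[proj(T,X)[0]-a,proj(S,X)[0]-b]
    q=least_squares(g,[.5,.05,.15]);r=R.from_euler("z",-v[3]);
    return q.x.round(4),(r.apply(q.x-[v[0],v[1],v[2]])*1e3).round(1),g(q.x).round(1)
print("heel corner front",tri(t(345,279),s(301,213)))
print("heel corner disc",tri(t(470,287),s(218,250)))
print("tote rim far -y",tri(t(40,432),s(450,38)))
print("tote rim far +y",tri(t(65,190),s(608,210)))
# heel outline extents assuming plane height
for h in(.016,.023,.030):
    for n,px in (("lo-x",t(345,240)),("hi-x",t(473,240)),("round end",t(411,152)),("flat end",t(408,282))):
        q=least_squares(lambda X:proj(T,tab(v,X[0],X[1],h))[0]-px,[-.05,0]);print(h,n,(q.x*1e3).round(1),end=" ")
    print()
E
```

```text
sander x y ztilt yaw droop [ 0.5657 -0.0899  0.1481 -1.6128  0.0089] [-92.4076769    0.50999024] res [ 0.  -0.3 -0.3  0.1 -0.3 -0.1 -0.2 -0.3 -0.8  0.5 -0.5 -0.4 -0.2]
heel corner front (array([0.5484, 0.0096, 0.1657]), array([-98.7, -21.4,  17.7]), array([-0.6, -0.4, -0.7,  0.1]))
heel corner disc (array([ 0.5469, -0.0729,  0.1819]), array([-16.2, -19.5,  33.9]), array([-3.5, -2.2, -4.6,  0.5]))
tote rim far -y (array([0.4355, 0.2405, 0.1012]), array([-324.6, -143.9,  -46.9]), array([-0.3, -0.2, -0.5,  0.1]))
tote rim far +y (array([0.6283, 0.2332, 0.0941]), array([-325.4,   49. ,  -54. ]), array([-0.2, -0.1, -0.2,  0.1]))
0.016 lo-x [-99.3   7.5] 0.016 hi-x [-5. 14.] 0.016 round end [-55.1  78. ] 0.016 flat end [-50.7 -20.9] 
0.023 lo-x [-99.    5.9] 0.023 hi-x [-5.3 12.4] 0.023 round end [-55.1  76. ] 0.023 flat end [-50.8 -22.4] 
0.03 lo-x [-98.8   4.3] 0.03 hi-x [-5.6 10.7] 0.03 round end [-55.2  74. ] 0.03 flat end [-50.8 -23.8]
```

```bash
cat >> h.py <<'E'
from workcell import env
O=np.array([.5657,-.0899,.1481]); YAW=-92.41
def W(x,y,z): # sander mm (z above tilt line) -> world
    return (R.from_euler("z",YAW,degrees=True).apply(np.array([x,y,z])/1e3)+O)
DOWN=[180,0,YAW]
def st():
    s=env.read_state(); return s["clock"],np.array(s["position"]),np.array(s["force"])
E
python3 - <<'E'
from h import *
p=st()[1]
env.gripper_to(0.35)
env.move_straight([p[0],p[1],.36],rate=.3)
env.goto(W(-74,27,200),DOWN)
env.move_straight(W(-74,27,40),rate=.12); env.dwell(.3)
t,p,f0=st(); print(t,p,f0,env.read_state()["tool_rot"])
hit=env.move_straight(W(-74,27,4),rate=.006,force_limit=5)
for i in range(3):
    t,p,f=st(); print(hit,t,p,f-f0,"h above tilt",(p[2]-O[2])*1e3); env.dwell(.15)
np.save("f0.npy",f0)
pic=env.grab_frame("scene"); cv2.imwrite("pics/s1.png",cv2.resize(pic["image"][130:270,190:350],None,fx=4,fy=4))
E
```

```text
6.9917 [ 0.59590794 -0.01708088  0.18842484] [ 0.43854801 -0.07993135 -0.34250856] [-1.79964221e+02  9.20277856e-03 -9.24125876e+01]
True 10.2583 [ 0.59583394 -0.01708814  0.16870969] [0.52083865 1.03580192 3.90693331] h above tilt 20.609689586376213
True 10.4083 [ 0.59581523 -0.0170965   0.1686928 ] [-0.64114933  0.94993915  6.07313806] h above tilt 20.592798386617844
True 10.5583 [ 0.59582865 -0.01708753  0.16868827] [-0.59849569  0.06630254  5.75492698] h above tilt 20.588270844165674
```

View pics/s1.png

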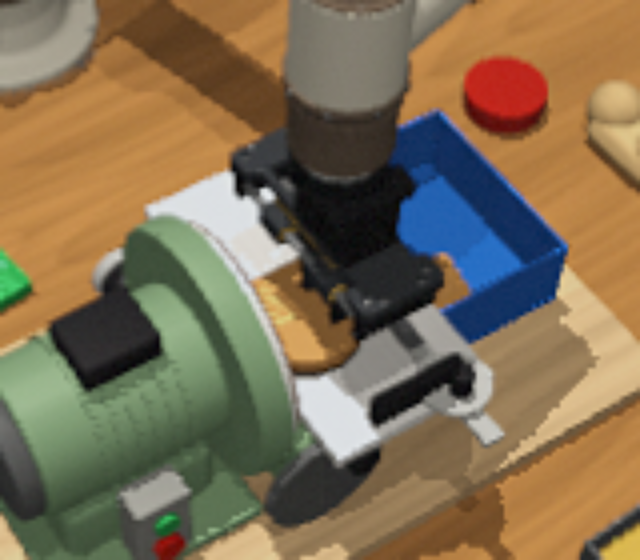

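The fingers rest on the heel at about 6 N, with the wide body parallel to the disc and clear of it. Next I'll raise the press to about 10.5 N and draw straight back with force correction.

```bash
cat >> h.py <<'E'
def fz(f0,n=3):
    a=[]
    for _ in range(n): a.append(st()[2][2]-f0[2]); env.dwell(.03)
    return float(np.mean(a))
def slide(x0,y0,x1,y1,z,f0,k,rate=.03,step=6,target=10.5):
    n=max(1,int(np.ceil(np.hypot(x1-x0,y1-y0)/step))); log=[]
    for i in range(1,n+1):
        a=i/n
        env.move_straight(W(x0+a*(x1-x0),y0+a*(y1-y0),z),rate=rate)
        F=fz(f0); log.append(round(F,1))
        if F>20 or F<2: z+= 1 if F>20 else 0; print("odd force",F,i); break
        z+=float(np.clip(.7*(F-target)/k,-.8,.8))
    print(log); return z
E
python3 - <<'E'
from h import *
f0=np.load("f0.npy"); z=(st()[1][2]-O[2])*1e3; F=fz(f0); print(z,F)
Fs=[F];zs=[z]
while F<9.5 and len(Fs)<10:
    z-=.25; env.move_straight(W(-74,27,z),rate=.005); env.dwell(.1); F=fz(f0); Fs.append(F); zs.append(z)
print(np.round(zs,2),np.round(Fs,1))
k=max(3.,-np.polyfit(zs,Fs,1)[0]) if len(Fs)>1 else 10.; print("k",k)
z=slide(-74,27,-124,27,z,f0,k)
np.save("zk.npy",[z,k]); print(z,st())
p=env.grab_frame("top"); cv2.imwrite("pics/t2.png",cv2.resize(p["image"][110:245,165:315],None,fx=4,fy=4))
print([(np.round(d["xyz"],3).tolist(),round(d["score"],2)) for d in env.search_frame(p,"heel_center")])
p=env.grab_frame("scene"); cv2.imwrite("pics/s2.png",cv2.resize(p["image"][130:270,190:350],None,fx=4,fy=4))
print([(np.round(d["xyz"],3).tolist(),round(d["score"],2)) for d in env.search_frame(p,"heel_center")])
E
```

```text
20.561784577975832 5.807936033548653
[20.56 20.31 20.06 19.81 19.56 19.31 19.06 18.81] [ 5.8  5.9  6.7  7.4  8.1  9.   9.5 10.7]
k 3.0
[10.2, 9.6, 9.1, 10.1, 10.8, 10.7, 10.3, 10.2, 10.6]
18.121438700633544 (17.975, array([0.59905152, 0.0314525 , 0.16846904]), array([-0.40254878, -3.85369411, 10.8648934 ]))
[([0.584, -0.014, 0.168], 0.95), ([0.247, 0.285, 0.016], 0.63)]
[([0.297, -0.208, 0.019], 0.86), ([0.597, -0.004, 0.168], 0.74), ([0.248, 0.235, 0.011], 0.73)]
```

View pics/s2.png

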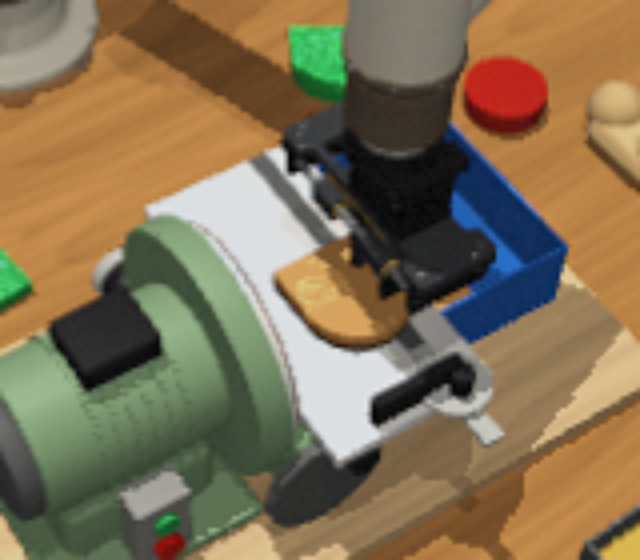

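The heel is drawn back about 48 mm, flat and straight, with its rear edge clear of the disc. Now I'll slide it sideways to line up with the tote, re-press further back, and bring it near the front edge.

Run:
```python
from h import *
f0=np.load("f0.npy"); z,k=np.load("zk.npy")
z=slide(-124,27,-130,-38,z,f0,k,step=8,rate=.04)
env.move_straight(W(-130,-38,z+12),rate=.05); env.move_straight(W(-92,-38,z+12),rate=.1)
env.dwell(.2); f0=st()[2]
hit=env.move_straight(W(-92,-38,z-8),rate=.007,force_limit=5); env.dwell(.15)
zc=(st()[1][2]-O[2])*1e3; F=fz(f0); print(hit,zc,F,st()[0])
while F<9.5 and zc>10:
    zc-=.4; env.move_straight(W(-92,-38,zc),rate=.008); F=fz(f0)
print(zc,F)
zc=slide(-92,-38,-128,-38,zc,f0,k,step=7,rate=.04)
env.move_straight(W(-128,-38,zc+20),rate=.06); env.move_straight(W(-70,-38,zc+25),rate=.15)
print(st())
for c in("top","scene"):
    p=env.grab_frame(c); print([(np.round(d["xyz"],3).tolist(),round(d["score"],2)) for d in env.search_frame(p,"heel_center")])
    cv2.imwrite(f"pics/{c}3.png",cv2.resize(p["image"][120:260,180:340],None,fx=4,fy=4))
```

```text
[8.7, 9.9, 10.1, 10.1, 10.5, 10.7, 10.4, 10.3, 11.0]
True 20.514716686853646 5.551655326048528 24.9167
18.91471668685365 10.700891318596987
[8.6, 9.6, 10.5, 10.7, 10.4, 9.7]
(29.7417, array([ 0.53058576, -0.01842559,  0.19091358]), array([-0.0700881 , -0.13912746, -0.90816495]))
[([0.29, -0.208, 0.012], 0.96), ([0.249, 0.266, 0.016], 0.88), ([0.52, 0.063, 0.164], 0.74)]
[([0.296, -0.204, 0.02], 0.83), ([0.275, 0.273, 0.013], 0.6), ([0.574, 0.064, 0.168], 0.52)]
```

View pics/scene3.png

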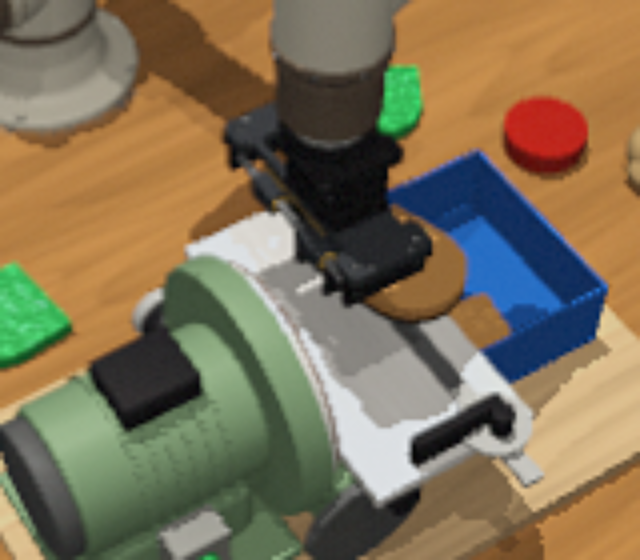

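View pics/top3.png

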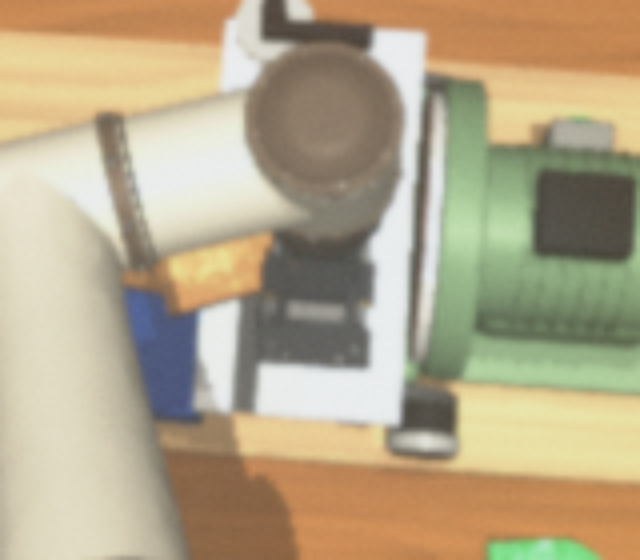

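The heel slid to about (-140,-15) mm in the sander frame and yawed about 15°; its flat edge runs (170,305) to (265,285) in the top crop. The side shift fell short by roughly 25 mm, so I'll nudge it sideways from its round end with low fingertips. Then I'll push it from behind, which also squares it.

Run:
```python
from h import *
env.move_straight(W(-70,-38,60),rate=.2); env.move_straight(W(-130,88,60),rate=.2)
env.move_straight(W(-130,88,7),rate=.06,force_limit=6)
print(env.move_straight(W(-130,42,7),rate=.025,force_limit=8), st())
env.move_straight(W(-130,60,7),rate=.1); env.move_straight(W(-130,60,60),rate=.2)
env.move_straight(W(-62,-36,60),rate=.2)
t,p,f=st(); print(t)
for c in("top","scene"):
    p=env.grab_frame(c)
    cv2.imwrite(f"pics/{c}4.png",p["image"][120:260,180:340])
a=np.hstack([cv2.imread("pics/top4.png"),cv2.imread("pics/scene4.png")])
cv2.imwrite("pics/b4.png",cv2.resize(a,None,fx=2.5,fy=2.5,interpolation=cv2.INTER_CUBIC))
```

```text
False (34.0667, array([0.61324525, 0.03821074, 0.1551393 ]), array([ 0.20130695, -0.89236332, -0.1902426 ]))
35.5583
```

View pics/b4.png

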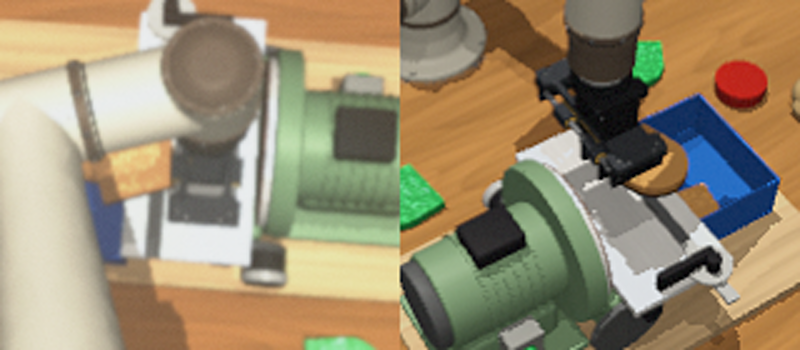

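The sideways shift is now good: the flat end is at y≈-76 and the round end at y≈+20, inside the tote's span of -144 to 49. I'll push from behind.

Run:
```python
from h import *
env.move_straight(W(-62,-30,60),rate=.1)
env.move_straight(W(-62,-30,7),rate=.08,force_limit=6)
print(st())
print(env.move_straight(W(-112,-30,6.5),rate=.03,force_limit=10),st())
print(env.move_straight(W(-168,-30,6.5),rate=.08,force_limit=12),st())
env.dwell(.5)
env.move_straight(W(-150,-30,90),rate=.2)
env.move_straight(W(-60,-150,220),rate=.25)
p=env.grab_frame("scene"); print(st()[0],[(np.round(d["xyz"],3).tolist(),round(d["score"],2)) for n in("tote","heel_center") for d in env.search_frame(p,n)])
cv2.imwrite("pics/s5.png",cv2.resize(p["image"][110:270,190:370],None,fx=4,fy=4))
```

```text
(36.725, array([ 0.5387365 , -0.02668377,  0.15552599]), array([ 0.08024375, -0.17156079,  0.18992682]))
False (38.5417, array([0.54042125, 0.02314444, 0.15461265]), array([-0.45308906, -0.05621152,  0.76598044]))
False (39.3917, array([0.54266973, 0.07922051, 0.15452704]), array([ 1.34058503, -0.51544029, -0.27216835]))
41.4583 [([0.631, -0.125, 0.137], 0.71), ([0.51, 0.209, 0.048], 0.7), ([0.297, -0.207, 0.017], 0.93), ([0.536, 0.144, 0.059], 0.79), ([0.259, 0.251, 0.014], 0.69)]
```

View pics/s5.png

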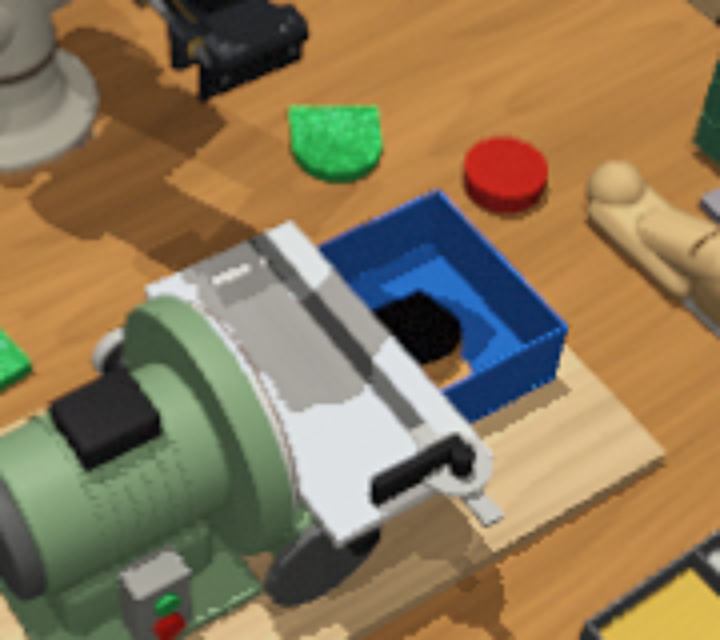

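The heel lies in the tote, rubber side up, at about (420,325). The tote corners at (437,192) and (565,325) are unmoved, and the arm is clear.

```bash
python3 -c "
from workcell import env
env.dwell(.5); print(env.close_job())"
```

```text
the job is handed in; nothing more can be done
None
```

The heel was drawn straight back from the disc, slid over the table's front edge and dropped into the blue tote, where it landed rubber side up, and the job is handed in; no verdict came back, but the last picture showed the tote and tin in place and the arm touching nothing.

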